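# Shut and lock the battery hatch of a guitar amplifier

## Task

The amplifier lies on its face on the bench with its battery hatch standing open. Swing the hatch shut, then press its quarter-turn stud down, feeling for the slot beneath, which may sit a little askew, and turn it ninety degrees clockwise from there until its cam catches and it stays down and turned when let go. Be gentle: do not ram the stud against the slotted plate or the bottom of its cup or force it sideways, and leave the things lying around where they are.

Things in the scene. Friction and masses are not known exactly. Their poses are not given: they have to be found in the camera images.
- amp: brown amplifier cabinet lying on its face, fixed: 280 (x) x 380 (y) x 170 mm high, turned by up to 20 degrees; origin at the centre of its underside on the bench, z up, x across it towards the hatch's hinge. The hatch lies on its top face over the battery bay. The slotted plate in the bay sits up to 7 mm lower and 0.38 rad askew in some amplifiers, hidden once the hatch is shut: feel for it.
- hatch (a joint): opening angle of the grey hatch, rad: 0 shut (flat on the cabinet's top face, a dead stop), grows as its free edge rises, to 1.2. Stiff friction hinge of 0.4 N m: it stays where it is left; about 2 to 6 N at the pads closes it. The hatch is 136 mm from hinge to free edge, 168 mm along the hinge, 6 mm thick.
- hinge_mid (a point): middle of the hatch's hinge line, in the plane of the hatch's underside: 65 mm along amp +x from the cabinet's centre, 170 mm above the bench. Turns with the hatch: its y axis is the hinge line, -x runs along the hatch to the free edge, z is the hatch's outward normal.
- press_pad (a point): on the hatch's outer face, the middle of a 30 mm rubber pad near the free edge, a good place to push it shut: 112 mm from the hinge line and 58 mm to the +y side of the stud (a like pad lies on the -y side). Turns with the hatch.
- stud_grip (a point): centre of the stud's steel grip bar, 12 mm wide (its x), 40 mm long (its y), 26 mm high, on the turning axis (its z), which is square to the hatch and 92 mm from the hinge. Under the bar a round flange, 48 mm across, 4 mm thick, its upper face 13 mm below this point; fingertips can press on it. Stud up, its underside is 22 mm over the hatch. Moves with the stud.
- plunger (a joint): how far the stud is pressed in, m (0 up, range 0.0205), against a spring: 3.5 N at 0, 0.35 N more per mm, at most 11 N. Hatch shut: a misaligned cross bar lands on the plate at 1 to 8 mm; in the slot it is clear below the plate at 9 to 16 mm and meets the cup's solid bottom 1.8 mm further (10.8 to 17.8 mm). Caught, it rises again and stays down at 7 to 14 mm.
- stud (a joint): turn of the stud, rad, positive clockwise from above: 0 (its start) with grip bar and cross bar along the hinge line. A weak spring (0.05 N m/rad) returns it to 0. The slot lies at any turn from -0.38 to 0.38; the bar enters within about 0.06 of it, cannot turn within it, turns freely above and below the plate. Below, it can rise into its catch at 1.36 to 1.68 past the slot, where a stop is.
- cam: the stud's lower end under the hatch: cross bar 28 mm long (its y), 5 mm wide, 4 mm thick, parallel to the grip bar; its middle is 3 mm below this origin, which lies on the stud's axis, level with the hatch's underside when the stud is up. Beneath is a fixed plate 4 mm thick with a slot, roughly along the hinge line, over a cup; the bar must press on them with less than 40 N.
- wrench: small open-ended wrench, 130 mm long, lying on the amplifier's back beside the hatch; its middle (a bystander)
- screw_jar: small clear jar of screws with a steel cap, 42 mm across, 50 mm high, standing on the amplifier's back on the other side of the hatch; centre of its foot (a bystander)
- screwdriver: screwdriver, 200 mm, on the bench (a bystander)
- tape_roll: roll of paper tape, 90 mm across, 24 mm high, on the bench; centre of its foot (a bystander)
- mug: dark steel mug, 80 mm across, 95 mm high, on the bench; centre of its foot (a bystander)
- tray: black parts tray 120 x 160 x 30 mm on the bench; centre of its foot (a bystander)
- sanding_block: cork sanding block 110 x 55 x 30 mm on the bench; centre of its foot (a bystander)

How it is judged:
By the outcome, as a careful person would: the job done as asked, in the order asked, and still so for the second after the job is handed in, with the robot touching nothing.
It also fails if it takes over 72 s, if anything falls off the work surface, if the arm or the gripper's body presses on something with over 40 N, if the wrist force passes 120 N, or if a joint passes its speed limit or range.

## Robot

A 6-joint arm with a two-finger parallel gripper is mounted at the origin on the work surface. World frame = base frame: x ahead of the robot, y to its left, z up, the work surface at z = 0. Lengths are in mm, angles in rad, forces in N, time in s.
With the tool pointing down it reaches from about 350 to 975 mm from the base axis. Payload 7.1 kg.
Tool frame: the origin (TCP) lies on the centre line of the jaws, within the pads' length; the fingertips stand 19 mm ahead of it and the grasp point (between the pads) is the TCP; z points along the fingers, y is the line along which they close (so a half turn about z gives the same grasp; the last joint's range is limited). The gripper opens to 88 mm and grips with 3 to 60 N. Pads are 20 mm wide; open, the fingers measure 115 mm over their backs; the gripper's body (75 mm by 178 mm) begins 61 mm behind the grasp point.
Start: joints at [1.221, 0.423, 1.63, -0, 1.089, -0.019], TCP at [202.968, 591.108, 241.675] pointing down, gripper open.
Joint ranges: [-3, 3], [-0.9, 2.11], [0.09, 2.58], [-1.31, 4.45], [0.11, 2.69], [-2.54, 2.54]. Speed limits (rad/s): [2.39, 2.39, 3.01, 3.14, 3.14, 3.14].

## Interface

Orientations are given as a unit quaternion [x, y, z, w].
In Python, from plant import manip gives the robot as it stands.
- The arm moves only by the tool move_arm, never from a script. Its argument "increments" is a list of rows, each a list of 3 entries, a list of its own where there are three numbers: the gripper command: -1 is shut, 1 is fully open, values between are in proportion, then the shift along the world's x, y, z in mm, then the turn about the world's z in degrees. A call has 1 to 12 rows; each row shifts and turns the commanded pose from where the row before left it; what a row does not reach is not made up. A row lasts 1/10 s, in which the tool goes at most 50 mm and 8.59 degrees, less where a joint would pass 70% of its speed; a pose out of reach is approached as far as the arm can. A call is refused whole if a number of a shift passes 50 or a number of a turn 8.59, either way. A call with a gripper value outside its range is refused whole. The fingers move at their own pace and stop on an object; "squeeze" is the grip in N (left out, the last holds). Time passes only in rows, so rows that do not move let the fingers close. It gives the time, the measured TCP pose, the force, the opening and the grip force at its end, in the units of the state.
- manip.read_state(): the state, without advancing time (a new reading comes with each control period).
- manip.read_camera(name): name is "scene" or "top"; returns (picture, depth): 400x640x3 uint8, red, green, blue; 400x640 float32, mm along the optical axis (not along the pixel's ray), 0 where there is no reading.
- manip.camera_info(name): a dict with "fx", "fy", "cx", "cy" (pixels), "k1" (the pictures are not rectified: a ray, as slopes to the right and down, at radius r is drawn at 1 + k1 r^2 times it, then the intrinsics apply), "R" (3x3) and "t" (3): a world point X has camera coordinates R X + t. Camera axes: x right, y down, z forward; pixel columns grow to the right and rows downward; lengths in mm; the calibration is good to about 2 mm. A picture is of the moment at which its call begins. camera_info takes no time and is no camera call.
- manip.job_done(): hands the job in; it is judged then, once.
The state is a dict: "time_s": time; "joints": joint angles; "dq": joint speeds; "joint_efforts": joint torques, N m; "eef_pos": TCP position; "tcp_rot": TCP orientation; "wrist_force": force on the tool from outside, world axes, zero at the start; "wrist_torque": the same for the moment, N m; "finger_gap": finger opening in mm; "grasp_force": force on a finger pad.
Only numpy, scipy, OpenCV 4.12 (cv2) and the standard library are available. Lean on these libraries where they do the work, as an engineer would, in place of code of your own. Each camera call takes 0.05 s, during which the arm holds its last target. There are 200 camera calls.

## Working session

There is one attempt and no reset: what is moved stays moved. The work goes in short steps, Python scripts to look and compute and a tool call to move; the robot and the scene stay as the last step left them, time stands still between calls to the robot, and variables do not carry over. Pictures are saved under pics/ and viewed, at most 10 in all, crops included, and the job is handed in when it is done.

Besides the shell and the picture viewer there is one more tool, called after "Call:" as name(argument=value, ...), one argument or row to a line, values as JSON. move_arm: Moves the arm, as the interface text tells. Its arguments: {"type":"object","properties":{"increments":{"type":"array"},"squeeze":{"type":"number"}},"required":["increments"]}

```bash
mkdir -p pics; cat > h.py <<'E'
import numpy as np, cv2
from plant import manip
def shot(name,fn):
    p,d=manip.read_camera(name); cv2.imwrite('pics/'+fn+'.png',p[:,:,::-1]); np.save('pics/'+fn+'.npy',d); return p,d
def cloud(name,d):
    i=manip.camera_info(name); K=np.array([[i['fx'],0,i['cx']],[0,i['fy'],i['cy']],[0,0,1.]])
    v,u=np.mgrid[0:d.shape[0],0:d.shape[1]]
    s=cv2.undistortPoints(np.stack([u.ravel(),v.ravel()],1).astype(float).reshape(-1,1,2),K,np.array([i['k1'],0,0,0.])).reshape(-1,2)
    c=np.c_[s,np.ones(len(s))]*d.reshape(-1,1)
    R=np.array(i['R']);t=np.array(i['t'])
    return ((c-t)@R).reshape(*d.shape,3)
E
python3 - <<'E'
from h import *
for n in('scene','top'):
    p,d=shot(n,n+'0'); X=cloud(n,d); np.save('pics/'+n+'0X.npy',X); i=manip.camera_info(n); print(n,-np.array(i['R']).T@i['t'],(d>0).mean())
s=manip.read_state();print(s['eef_pos'],s['tcp_rot'],s['finger_gap'],s['wrist_force'],s['time_s'])
a=cv2.imread('pics/scene0.png');b=cv2.imread('pics/top0.png')
E
```

```text
scene [1197.24651149  383.21815188 1125.12883544] 0.9960546875
top [ 377.81648486  -16.07158637 1415.40991242] 0.99594921875
[202.80313828 590.69307127 241.01125056] [ 1.64630137e-01  9.86355146e-01 -6.54107290e-04 -1.27140744e-04] 87.6126085784691 [ 0.97045335 -0.01841223 -0.08191257] 0.1
```

View pics/scene0.png

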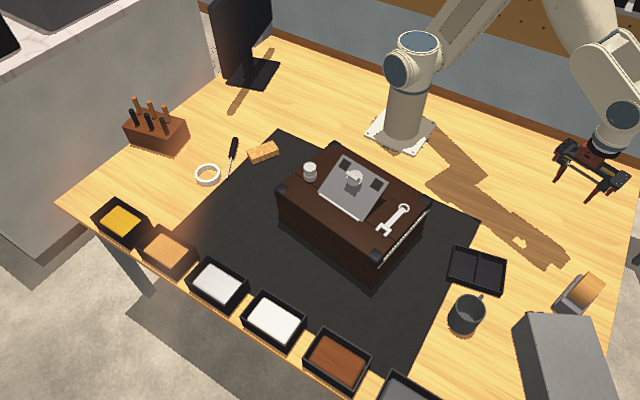

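View pics/top0.png

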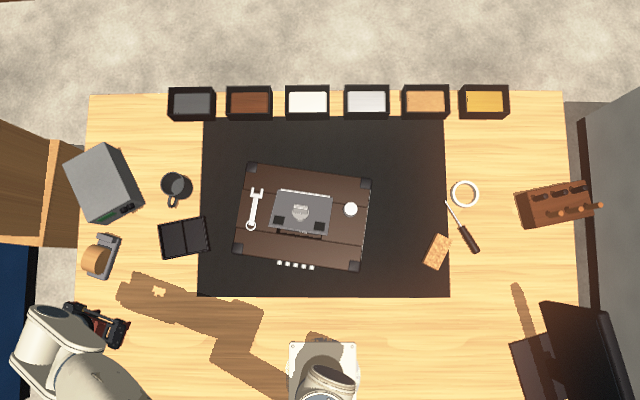

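The top view shows the cabinet around (302,217), its hatch at (302,211) with the hinge on the far side (+x) and the free edge with its pads near (302,224), towards the robot. The wrench is at (253,208) and the jar at (351,209). Next I fit the cabinet's top and the hatch plane.

```bash
python3 - <<'E'
from h import *
X=np.load('pics/top0X.npy');S=np.load('pics/scene0X.npy')
reg=X[140:290,215:390].reshape(-1,3)
print('bench z',np.median(X[280:290,300:440,2]))
P=reg[(abs(reg[:,2]-170)<8)]
r=cv2.minAreaRect(P[:,:2].astype(np.float32));print('top rect',r,np.median(P[:,2]),len(P))
c=np.array(r[0])
for nm,A in(('top',X),('scene',S)):
    Q=A.reshape(-1,3);im=cv2.imread(f'pics/{nm}0.png').reshape(-1,3).astype(int)
    m=(np.hypot(*(Q[:,:2]-c).T)<125)&(Q[:,2]>183)
    q=Q[m]
    best=None;rng=np.random.default_rng(0)
    for _ in range(500):
        a,b,e=q[rng.choice(len(q),3)];n=np.cross(b-a,e-a);l=np.linalg.norm(n)
        if l<1:continue
        n/=l;k=abs((q-a)@n)<2.5
        if best is None or k.sum()>best.sum():best=k
    w=q[best];o=w.mean(0);n=np.linalg.svd(w-o)[2][2];n*=np.sign(n[2])
    print(nm,len(q),best.sum(),'centroid',o,'n',n,'tilt',np.arccos(n[2]),'az',np.degrees(np.arctan2(n[1],n[0])))
    h=(q-o)@n; st=q[(h>12)&(h<60)];print('stud pts',len(st),st.mean(0),h.max(),'top',q[h>h.max()-6].mean(0)); print('zmax',w[:,2].max())
E
```

```text
bench z -1.0907247284267005
top rect ((503.2767028808594, 60.049652099609375), (386.61053466796875, 282.424072265625), 81.3130111694336) 168.77427501121187 9299
top 1995 1408 centroid [501.7745106   58.60920548 215.16593667] n [ 0.50566687 -0.08224339  0.85879977] tilt 0.5378740472886743 az -9.237891962056484
stud pts 213 [504.52251103  57.96141019 255.84404965] 55.45902131409494 top [517.36297464  58.29876936 266.16427924]
zmax 246.41285523216294
scene 2314 1548 centroid [510.72409616  63.76105873 213.17491024] n [ 0.50947734 -0.08204014  0.85656422] tilt 0.542221881931423 az -9.147699636958032
stud pts 227 [512.3288817   59.72079922 250.79553136] 57.37853226484711 top [521.16495111  57.54580124 268.13095334]
zmax 247.26796255278333
```

Call:
move_arm(
  increments=[
    [-1,[15,-25,30],-7],
    [-1,[20,-35,25],-7],
    [-1,[20,-35,25],-7],
    [-1,[25,-42,0],-7],
    [-1,[25,-42,0],-7],
    [-1,[25,-42,0],-7],
    [-1,[25,-42,0],-7],
    [-1,[25,-42,0],-7],
    [-1,[25,-42,0],-7],
    [-1,[25,-42,0],-7],
    [-1,[25,-41,0],-7],
    [-1,[25,-40,0],-3],
  ],
  squeeze=20,
)

```text
time_s: 1.3
eef_pos: [483.4, 119.1, 321.6]
tcp_rot: [0.762, 0.648, -0.0, -0.0]
wrist_force: [0.4, 1.1, -0.6]
finger_gap: -0.0
grasp_force: 0.0
```

Call:
move_arm(
  increments=[
    [-1,[0,1,-30],0],
    [-1,[0,1,-22],0],
    [-1,[0,0,-6],0],
    [-1,[0,0,-6],0],
    [-1,[0,0,-6],0],
  ],
)

```text
time_s: 1.8
eef_pos: [483.5, 123.5, 252.3]
tcp_rot: [0.76, 0.65, 0.001, 0.0]
wrist_force: [-0.2, -0.6, 1.4]
finger_gap: 0.3
grasp_force: 0.9
```

```bash
python3 - <<'E'
from h import *
p,d=shot('scene','s1');cv2.imwrite('pics/s1c.png',cv2.resize(p[110:290,250:450,::-1],None,fx=3,fy=3))
s=manip.read_state();print(s['eef_pos'],s['wrist_force'])
E
```

```text
[483.1893442  123.50313443 251.48035612] [ 1.69373504 -0.08421684  1.1325022 ]
```

View pics/s1c.png

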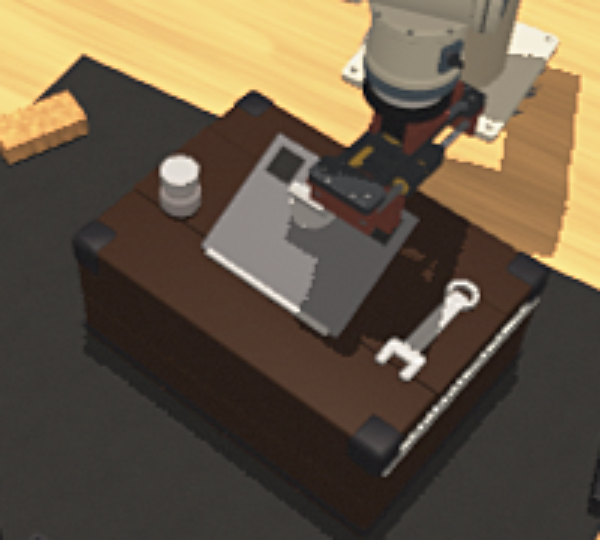

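The closed fingers are at the +y pad, just touching the hatch, and clear of the stud and wrench. I'll push straight down.

Call:
move_arm(
  increments=[
    [-1,[0,0,-5],0],
    [-1,[0,0,-5],0],
    [-1,[0,0,-5],0],
    [-1,[0,0,-5],0],
    [-1,[0,0,-5],0],
    [-1,[0,0,-5],0],
    [-1,[0,0,-5],0],
    [-1,[0,0,-5],0],
  ],
)

```text
time_s: 2.65
eef_pos: [482.8, 123.1, 211.1]
tcp_rot: [0.76, 0.65, -0.0, -0.0]
wrist_force: [-1.0, 0.1, 1.9]
finger_gap: 0.6
grasp_force: 0.9
```

Call:
move_arm(
  increments=[
    [-1,[0,0,-4],0],
    [-1,[0,0,-3],0],
    [-1,[0,0,-3],0],
    [-1,[0,0,-2],0],
  ],
)

```text
time_s: 3.05
eef_pos: [482.9, 123.1, 199.4]
tcp_rot: [0.76, 0.65, -0.0, -0.0]
wrist_force: [-1.5, 0.7, 2.2]
finger_gap: 0.8
grasp_force: 0.8
```

Call:
move_arm(
  increments=[
    [-1,[0,0,-1],0],
    [-1,[0,0,-1],0],
    [-1,[0,0,-1],0],
    [-1,[0,0,-1],0],
  ],
)

```text
time_s: 3.45
eef_pos: [483.0, 123.1, 195.7]
tcp_rot: [0.76, 0.65, 0.0, 0.0]
wrist_force: [-1.6, 0.0, 2.5]
finger_gap: 0.8
grasp_force: 0.8
```

Call:
move_arm(
  increments=[
    [-1,[0,0,-1],0],
    [-1,[0,0,0],0],
    [-1,[0,0,-1],0],
    [-1,[0,0,0],0],
  ],
)

```text
time_s: 3.85
eef_pos: [483.0, 123.2, 195.1]
tcp_rot: [0.76, 0.65, 0.0, 0.0]
wrist_force: [-6.4, -0.5, 17.9]
finger_gap: 0.5
grasp_force: 8.8
```

Call:
move_arm(
  increments=[
    [-1,[0,0,10],0],
    [-1,[0,0,30],0],
    [-1,[-20,20,40],0],
    [-1,[-40,30,20],0],
    [1,[-40,20,0],0],
    [1,[0,0,0],0],
  ],
)

```text
time_s: 4.45
eef_pos: [382.6, 192.2, 292.9]
tcp_rot: [0.759, 0.651, 0.0, -0.0]
wrist_force: [-0.3, -0.4, -1.2]
finger_gap: 13.3
grasp_force: 0.0
```

```bash
python3 - <<'E'
from h import *
c=np.array([476.3,64.2])
for nm in('scene','top'):
    p,d=shot(nm,nm+'2');X=cloud(nm,d)
    Q=X.reshape(-1,3); m=(np.hypot(*(Q[:,:2]-c).T)<60)
    q=Q[m]; f=q[abs(q[:,2]-176)<4];print(nm,'hatch',len(f),np.median(f[:,2]))
    b=q[(q[:,2]>218)&(q[:,2]<240)];print('bar',len(b),b.mean(0),cv2.minAreaRect(b[:,:2].astype(np.float32)) if len(b)>3 else '')
    g=q[(abs(q[:,2]-202)<4)];print('flange',len(g),g.mean(0) if len(g) else '')
    v,u=np.where((np.hypot(X[...,0]-c[0],X[...,1]-c[1])<90)&(X[...,2]<240));print(u.min(),u.max(),v.min(),v.max())
    if nm=='scene': cv2.imwrite('pics/s2c.png',cv2.resize(p[110:250,270:430,::-1],None,fx=4,fy=4))
s=manip.read_state();print(s['eef_pos'],s['joints'],s['wrist_force'])
E
```

```text
scene hatch 676 176.2609127845623
bar 69 [480.90073246  65.56478372 225.68250682] ((478.9109191894531, 64.59058380126953), (38.07801055908203, 14.594596862792969), 82.44207763671875)
flange 85 [488.53073615  65.40510466 202.09614121]
329 389 166 211
top hatch 823 174.90684401891303
bar 63 [475.76458102  63.92981395 225.90103682] ((476.1159973144531, 64.06419372558594), (40.38907241821289, 12.161633491516113), 81.25418853759766)
flange 132 [475.49984989  62.86056647 201.07811506]
270 330 194 255
[385.77674328 191.4238945  292.78091797] [ 4.33177373e-01  6.12326808e-02  1.98541445e+00 -3.45123492e-04
  1.09318688e+00  5.87621170e-01] [ 0.4669297  -0.10378674  0.28119244]
```

View pics/s2c.png

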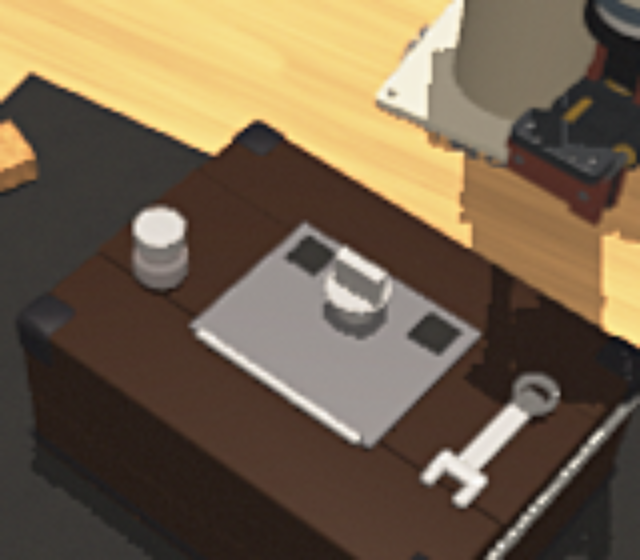

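The hatch lies flat and shut (z 176) and the stud is up at about (477, 64), with its bar along the hinge line and the jaws square to it. I'll go above it.

Call:
move_arm(
  increments=[
    [1,[30,-42,0],0],
    [1,[30,-42,0],0],
    [1,[31,-43,0],0],
    [1,[0,0,-25],0],
    [1,[0,0,-25],0],
    [1,[0,0,-12],0],
    [1,[0,0,-2],0],
    [1,[0,0,0],0],
  ],
)

```text
time_s: 5.35
eef_pos: [473.6, 68.9, 228.3]
tcp_rot: [0.76, 0.65, -0.0, -0.0]
wrist_force: [-0.2, 0.4, 0.7]
finger_gap: 85.0
grasp_force: 0.0
```

Call:
move_arm(
  increments=[
    [1,[3,-4.5,-4],0],
    [1,[0,0,0],0],
    [-0.6,[0,0,0],0],
    [-0.6,[0,0,0],0],
    [-0.6,[0,0,0],0],
    [-0.6,[0,0,0],0],
    [-0.6,[0,0,0],0],
    [-0.6,[0,0,0],0],
  ],
  squeeze=15,
)

```text
time_s: 6.15
eef_pos: [476.2, 64.6, 224.3]
tcp_rot: [0.76, 0.65, 0.0, 0.0]
wrist_force: [0.4, 0.1, 0.5]
finger_gap: 43.3
grasp_force: 0.0
```

Call:
move_arm(
  increments=[
    [-0.7,[0.5,0,0],0],
    [-0.7,[0,0,0],0],
    [-0.7,[0,0,0],0],
    [-0.7,[0,0,0],0],
    [-1,[0,0,0],0],
    [-1,[0,0,0],0],
    [-1,[0,0,0],0],
    [-1,[0,0,0],0],
  ],
  squeeze=15,
)

```text
time_s: 6.95
eef_pos: [477.3, 64.5, 224.4]
tcp_rot: [0.76, 0.65, 0.0, 0.0]
wrist_force: [4.9, -1.4, -3.4]
finger_gap: 11.9
grasp_force: 15.0
```

Call:
move_arm(
  increments=[
    [-1,[0.7,0,-1],0],
    [-1,[0,0,-1],0],
    [-1,[0,0,-1],0],
    [-1,[0,0,-1],0],
    [-1,[0,0,0],0],
  ],
)

```text
time_s: 7.45
eef_pos: [477.5, 64.5, 220.3]
tcp_rot: [0.76, 0.65, 0.0, 0.0]
wrist_force: [2.9, -1.4, 3.7]
finger_gap: 12.2
grasp_force: 15.0
```

Call:
move_arm(
  increments=[
    [-1,[0.7,-0.5,-0.5],0],
    [-1,[0,0,-0.5],0],
    [-1,[0,0,0],0],
  ],
)

```text
time_s: 7.75
eef_pos: [477.6, 64.3, 219.0]
tcp_rot: [0.76, 0.65, -0.0, -0.001]
wrist_force: [-0.7, 0.7, 4.1]
finger_gap: 12.1
grasp_force: 15.0
```

Call:
move_arm(
  increments=[
    [-1,[0,0,-0.5],0],
    [-1,[0,0,-0.5],0],
    [-1,[0,0,0],0],
  ],
)

```text
time_s: 8.05
eef_pos: [477.7, 64.2, 218.1]
tcp_rot: [0.76, 0.65, -0.0, -0.0]
wrist_force: [-2.0, 1.9, 4.2]
finger_gap: 11.8
grasp_force: 15.0
```

Call:
move_arm(
  increments=[
    [-1,[-0.3,0.4,-0.5],0],
    [-1,[0,0,-0.5],0],
    [-1,[0,0,0],0],
  ],
)

```text
time_s: 8.35
eef_pos: [477.6, 64.3, 217.2]
tcp_rot: [0.76, 0.65, -0.0, -0.0]
wrist_force: [-1.2, 0.4, 4.7]
finger_gap: 12.0
grasp_force: 15.0
```

Call:
move_arm(
  increments=[
    [-1,[0,0,-0.5],0],
    [-1,[0,0,-0.5],0],
    [-1,[0,0,0],0],
  ],
)

```text
time_s: 8.65
eef_pos: [477.7, 64.3, 216.3]
tcp_rot: [0.76, 0.65, -0.0, 0.0]
wrist_force: [-1.3, 0.6, 5.0]
finger_gap: 11.9
grasp_force: 15.0
```

Call:
move_arm(
  increments=[
    [-1,[0,0,-0.5],0],
    [-1,[0,0,-0.5],0],
    [-1,[0,0,0],0],
  ],
)

```text
time_s: 8.95
eef_pos: [477.7, 64.3, 215.3]
tcp_rot: [0.76, 0.65, -0.0, -0.0]
wrist_force: [-1.9, 1.8, 5.8]
finger_gap: 12.1
grasp_force: 15.0
```

Call:
move_arm(
  increments=[
    [-1,[0,0,-0.5],0],
    [-1,[0,0,-0.3],0],
    [-1,[0,0,0],0],
  ],
)

```text
time_s: 9.25
eef_pos: [477.7, 64.3, 214.5]
tcp_rot: [0.76, 0.65, -0.0, -0.0]
wrist_force: [-0.9, 1.3, 6.8]
finger_gap: 11.7
grasp_force: 15.0
```

Call:
move_arm(
  increments=[
    [-1,[0,0,-0.5],0],
    [-1,[0,0,-0.3],0],
    [-1,[0,0,0],0],
  ],
)

```text
time_s: 9.55
eef_pos: [477.7, 64.3, 213.8]
tcp_rot: [0.76, 0.65, -0.0, 0.0]
wrist_force: [-2.0, 1.2, 6.7]
finger_gap: 11.9
grasp_force: 15.0
```

Call:
move_arm(
  increments=[
    [-1,[0,0,-0.4],0],
    [-1,[0,0,-0.4],0],
    [-1,[0,0,0],0],
  ],
)

```text
time_s: 9.85
eef_pos: [477.7, 64.3, 212.9]
tcp_rot: [0.76, 0.65, -0.0, 0.0]
wrist_force: [-1.4, -0.1, 6.5]
finger_gap: 12.3
grasp_force: 15.0
```

Call:
move_arm(
  increments=[
    [-1,[-0.2,0,-0.4],0],
    [-1,[0,0,-0.4],0],
    [-1,[0,0,0],0],
  ],
)

```text
time_s: 10.15
eef_pos: [477.6, 64.4, 212.2]
tcp_rot: [0.76, 0.65, -0.0, 0.0]
wrist_force: [-0.8, 1.3, 6.0]
finger_gap: 11.8
grasp_force: 15.0
```

Call:
move_arm(
  increments=[
    [-1,[0,0,-0.4],0],
    [-1,[0,0,-0.4],0],
    [-1,[0,0,0],0],
  ],
)

```text
time_s: 10.45
eef_pos: [477.6, 64.3, 211.4]
tcp_rot: [0.76, 0.65, -0.0, 0.0]
wrist_force: [-0.4, -0.0, 6.5]
finger_gap: 12.2
grasp_force: 15.0
```

Call:
move_arm(
  increments=[
    [-1,[0,0,-0.4],0],
    [-1,[0,0,-0.4],0],
    [-1,[0,0,0],0],
  ],
)

```text
time_s: 10.75
eef_pos: [477.7, 64.3, 210.6]
tcp_rot: [0.76, 0.65, 0.0, 0.0]
wrist_force: [-0.8, 1.0, 7.0]
finger_gap: 11.9
grasp_force: 15.0
```

```bash
python3 - <<'E'
from h import *
s=manip.read_state();print(s['eef_pos'],s['wrist_force'],s['wrist_torque'],s['tcp_rot'])
for _ in range(8): manip.read_camera('top'); s=manip.read_state();print(np.round(s['wrist_force'],2),np.round(s['wrist_torque'],3),s['grasp_force'])
d=manip.read_camera('scene');cv2.imwrite('pics/s3c.png',cv2.resize(d[0][130:230,300:400,::-1],None,fx=5,fy=5,interpolation=cv2.INTER_CUBIC))
E
```

```text
[477.65779096  64.33577419 210.64341854] [-0.79759638  0.95735482  7.0361134 ] [ 0.15169497  0.32123624 -0.02048464] [7.60135178e-01 6.49764952e-01 1.12224376e-05 1.33471578e-04]
[-1.93  0.51  6.85] [ 0.158  0.365 -0.028] 14.999844878911972
[-1.64  0.97  7.27] [ 0.1    0.381 -0.016] 14.999839961528778
[-2.19  1.16  7.31] [ 0.029  0.386 -0.019] 14.99987617135048
[-1.41  0.75  6.99] [ 0.12   0.424 -0.024] 14.999869465827942
[-1.67  0.88  5.69] [ 0.058  0.326 -0.012] 14.999990165233612
[-1.11  0.6   7.34] [ 0.122  0.389 -0.034] 14.999926686286926
[-1.    1.69  6.91] [0.097 0.329 0.028] 14.999796152114868
[-1.35  1.27  6.68] [ 0.142  0.376 -0.   ] 14.999864548444748
```

View pics/s3c.png

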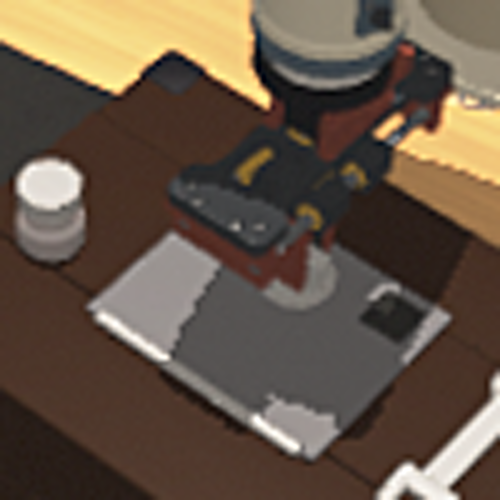

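The fingers sit on the flange. The force (about 7 N) and travel (about 10 mm) agree with the spring alone, so the bar is past any plate level and in the slot. I'll feel for the bottom.

Call:
move_arm(
  increments=[
    [-1,[0,0,-0.4],0],
    [-1,[0,0,-0.4],0],
    [-1,[0,0,0],0],
  ],
)

```text
time_s: 11.5
eef_pos: [477.7, 64.3, 209.9]
tcp_rot: [0.76, 0.65, 0.0, 0.0]
wrist_force: [-1.2, 1.3, 7.1]
finger_gap: 12.2
grasp_force: 15.0
```

Call:
move_arm(
  increments=[
    [-1,[0,0,-0.4],0],
    [-1,[0,0,-0.3],0],
    [-1,[0,0,0],0],
  ],
)

```text
time_s: 11.8
eef_pos: [477.7, 64.3, 209.6]
tcp_rot: [0.76, 0.65, 0.0, 0.0]
wrist_force: [-2.8, 1.0, 12.1]
finger_gap: 11.9
grasp_force: 15.0
```

Call:
move_arm(
  increments=[
    [-1,[0.2,0,0.7],0],
    [-1,[0,0,0.2],0],
    [-1,[0,0,0],-2],
    [-1,[0,0,0],-2],
    [-1,[0,0,0],0],
  ],
)

```text
time_s: 12.3
eef_pos: [477.8, 64.3, 210.1]
tcp_rot: [0.783, 0.622, -0.0, 0.0]
wrist_force: [-1.8, 0.8, 7.7]
finger_gap: 11.7
grasp_force: 15.0
```

```bash
cat > t.py <<'E'
from h import *
F=[];T=[]
for _ in range(4): manip.read_camera('top'); s=manip.read_state();F.append(s['wrist_force']);T.append(s['wrist_torque'])
q=s['tcp_rot'];print(np.round(s['eef_pos'],2),'F',np.mean(F,0).round(2),'T',np.mean(T,0).round(3),'az',np.degrees(np.arctan2(2*q[1]**2-1,2*q[0]*q[1])).round(2),s['time_s'])
E
python3 t.py
```

```text
[477.78  64.31 210.09] F [-2.12  1.17  7.62] T [ 0.082  0.455 -0.016] az -12.95 12.5
```

Call:
move_arm(
  increments=[
    [-1,[0,0,0],-2],
    [-1,[0,0,0],-2],
    [-1,[0,0,0],0],
  ],
)

```text
time_s: 12.8
eef_pos: [477.8, 64.3, 210.1]
tcp_rot: [0.804, 0.595, -0.0, 0.0]
wrist_force: [-2.1, 0.3, 7.1]
finger_gap: 12.1
grasp_force: 15.0
```

```bash
python3 t.py
```

```text
[477.84  64.32 210.09] F [-1.54  0.54  7.06] T [ 0.048  0.414 -0.004] az -16.95 13.0
```

It turns freely, so the bar is below the plate and the slot is near 0. I'll turn on.

Call:
move_arm(
  increments=[
    [-1,[0,0,0],-4],
    [-1,[0,0,0],-4],
    [-1,[0,0,0],-4],
    [-1,[0,0,0],-4],
    [-1,[0,0,0],-4],
    [-1,[0,0,0],-4],
    [-1,[0,0,0],-4],
    [-1,[0,0,0],0],
  ],
)

```text
time_s: 13.8
eef_pos: [478.3, 64.1, 210.2]
tcp_rot: [0.924, 0.382, 0.0, 0.001]
wrist_force: [-0.8, -1.2, 7.4]
finger_gap: 11.7
grasp_force: 15.0
```

```bash
python3 t.py
```

```text
[478.26  64.1  210.22] F [-0.64 -1.    6.94] T [-0.212  0.229  0.026] az -44.93 14.0
```

Call:
move_arm(
  increments=[
    [-1,[0,0,0],-4],
    [-1,[0,0,0],-4],
    [-1,[0,0,0],-4],
    [-1,[0,0,0],-4],
    [-1,[0,0,0],-4],
    [-1,[0,0,0],-4],
    [-1,[0,0,0],-4],
    [-1,[0,0,0],-4],
    [-1,[0,0,0],-4],
    [-1,[0,0,0],-4],
    [-1,[0,0,0],0],
  ],
)

```text
time_s: 15.1
eef_pos: [478.5, 63.6, 210.3]
tcp_rot: [0.999, 0.043, 0.001, 0.001]
wrist_force: [0.9, -3.4, 7.0]
finger_gap: 11.8
grasp_force: 15.0
```

```bash
python3 t.py
```

```text
[478.54  63.56 210.28] F [-0.08 -3.77  6.45] T [-0.746  0.116  0.069] az -84.91 15.3
```

Call:
move_arm(
  increments=[
    [-1,[0,-0.4,0],-3],
    [-1,[0,-0.4,0],-3],
    [-1,[0,0,0],-3],
    [-1,[0,0,0],-2],
    [-1,[0,0,0],0],
  ],
)

```text
time_s: 15.8
eef_pos: [478.6, 63.2, 210.3]
tcp_rot: [0.999, -0.052, 0.001, 0.0]
wrist_force: [1.0, -1.2, 7.0]
finger_gap: 11.9
grasp_force: 15.0
```

```bash
python3 t.py
```

```text
[478.55  63.22 210.33] F [ 0.28 -1.42  7.13] T [-0.25   0.145  0.076] az -95.93 16.0
```

Call:
move_arm(
  increments=[
    [-1,[0,-0.3,0.7],0],
    [-1,[0,0,0.7],0],
    [-1,[0,0,0.7],0],
    [-1,[0,0,0],0],
  ],
)

```text
time_s: 16.4
eef_pos: [478.5, 63.1, 212.5]
tcp_rot: [0.999, -0.052, 0.001, 0.0]
wrist_force: [0.6, 0.5, 6.6]
finger_gap: 11.7
grasp_force: 15.0
```

```bash
python3 t.py
```

```text
[478.57  63.14 212.43] F [ 0.22 -0.18  6.35] T [0.032 0.103 0.048] az -95.93 16.6
```

Call:
move_arm(
  increments=[
    [-1,[0,0,0.5],0],
    [-1,[0,0,0.5],0],
    [-1,[0,0,0],0],
  ],
)

```text
time_s: 16.9
eef_pos: [478.5, 63.1, 213.4]
tcp_rot: [0.999, -0.052, 0.001, 0.0]
wrist_force: [0.2, -1.2, 6.8]
finger_gap: 12.2
grasp_force: 15.0
```

```bash
python3 t.py
```

```text
[478.52  63.12 213.37] F [0.11 0.34 6.18] T [0.025 0.118 0.075] az -95.93 17.1
```

Call:
move_arm(
  increments=[
    [-1,[0,0,0.5],0],
    [-1,[0,0,0.5],0],
    [-1,[0,0,0],0],
  ],
)

```text
time_s: 17.4
eef_pos: [478.4, 63.1, 213.6]
tcp_rot: [0.999, -0.052, 0.001, 0.0]
wrist_force: [5.8, 0.4, -4.9]
finger_gap: 11.8
grasp_force: 15.0
```

```bash
python3 t.py
```

```text
[478.43  63.16 213.57] F [ 5.67 -0.25 -4.82] T [-0.056 -0.86   0.094] az -95.94 17.6
```

The force reversed at exactly the expected height, so the cam has caught. I'll ease off, release and lift away.

Call:
move_arm(
  increments=[
    [-1,[0,0,-0.7],0],
    [0,[0,0,0],0],
    [0,[0,0,0],0],
    [0,[0,0,0],0],
    [0,[0,0,0],0],
    [0,[0,0,0],0],
    [0,[0,0,15],0],
    [0,[0,0,30],0],
    [0,[-20,0,40],0],
    [0,[-50,0,0],0],
    [0,[-50,0,0],0],
    [0,[0,0,0],0],
  ],
)

```text
time_s: 18.8
eef_pos: [351.9, 62.9, 297.4]
tcp_rot: [0.999, -0.052, -0.002, 0.0]
wrist_force: [0.4, -0.1, 0.2]
finger_gap: 43.7
grasp_force: 0.0
```

```bash
python3 - <<'E'
from h import *
c=np.array([476.3,64.2])
p,d=shot('scene','s4');Q=cloud('scene',d).reshape(-1,3);q=Q[np.hypot(*(Q[:,:2]-c).T)<40]
b=q[(q[:,2]>206)&(q[:,2]<240)];print(len(b),np.percentile(b[:,2],[5,50,95,100]),cv2.minAreaRect(b[:,:2].astype(np.float32)))
f=q[abs(q[:,2]-176)<4];print(np.median(f[:,2]))
cv2.imwrite('pics/s4c.png',cv2.resize(p[110:250,270:430,::-1],None,fx=4,fy=4))
s=manip.read_state();print(s['eef_pos'],s['finger_gap'],s['wrist_force'],s['time_s'])
E
```

```text
64 [207.42278541 217.06818404 219.77890361 220.24815749] ((478.5308532714844, 63.92845153808594), (41.82997512817383, 12.429215431213379), 0.8984454870223999)
176.13879580022376
[355.31774651  63.22411934 298.25188455] 44.11178031655108 [0.03953425 1.18386138 0.3863573 ] 18.85
```

View pics/s4c.png

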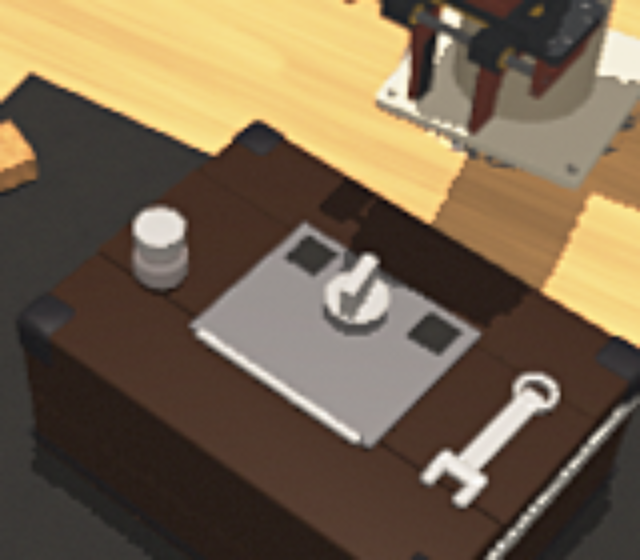

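The stud stays down about 8 mm and turned, and the hatch is shut with the bystanders untouched. One last angle check from above, then I hand in if it holds.

```bash
python3 - <<'E'
from h import *
c=np.array([476.3,64.2]);ok=[]
for nm in('top','scene')*4:
    p,d=manip.read_camera(nm);Q=cloud(nm,d).reshape(-1,3);q=Q[np.hypot(*(Q[:,:2]-c).T)<40]
    b=q[(q[:,2]>208)&(q[:,2]<235)]
    if len(b)<20: print(nm,'hidden');continue
    r=cv2.minAreaRect(b[:,:2].astype(np.float32));v=np.linalg.svd(b[:,:2]-b[:,:2].mean(0))[2][0];a=np.degrees(np.arctan(v[1]/v[0]));print(nm,len(b),b[:,2].max(),r[1:],a);ok.append(b[:,2].max()<223 and abs(a+5)<9)
if ok and all(ok): print(manip.job_done())
E
```

```text
top 57 221.19784594828013 ((37.19745635986328, 11.444296836853027), 4.060457706451416) 1.3504025813223368
scene 59 220.75439786042475 ((40.918880462646484, 13.707840919494629), 3.9900755882263184) -0.20183149569457892
top 57 221.6636972554806 ((37.386749267578125, 11.629471778869629), 0.8437620401382446) 1.3298648892653293
scene 58 220.63631383027595 ((41.464271545410156, 11.789374351501465), 1.6965351104736328) 0.6974341506818423
top 55 221.64983259278955 ((37.75413131713867, 11.624770164489746), 0.9057292938232422) 0.6376847072423352
scene 59 221.51935577077856 ((12.245135307312012, 39.99543380737305), 88.77439880371094) -1.0448710368474452
top 56 223.30115739528506 ((37.333412170410156, 11.913226127624512), 0.26608720421791077) 1.0521265591183249
scene 59 220.76021627086394 ((40.34458923339844, 13.261954307556152), 1.7503366470336914) 0.7774102000947359
```

All readings are steady. One noisy height sample (223.3) tripped my check, so I'm handing in.

```bash
python3 -c "
from plant import manip
print(manip.job_done())"
```

```text
the job is handed in; nothing more can be done
None
```

The job is handed in: the hatch is shut, and the stud is caught, staying about 8 mm down and turned about 81° when let go (I turned it to about 87° and it eased back), with the jar and wrench beside the hatch unmoved; no verdict came back.

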